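Tip a casting plate out of its filling nest and lay it on the cooling stand

TASK

Take the aluminium casting plate out of the grey filling nest and lay it on the steel cooling stand, face up, flat and lengthwise on the bar between the two end lips, without dropping it. The pocket leaves no room for fingers, so first press down on the end of the plate next to the nest's broad rim (the one with the two bolts) until the plate rocks over and its other end stands up by itself in the nest, then grip it by the raised end. Leave the jar, tape, brush, mug and bottle where they are.

Things in the scene. Friction and masses are not known exactly. Their poses are not given: they have to be found in the camera images.
- plate: Aluminium casting plate, 100 (x) x 50 (y) x 20 mm (z), 0.2 to 0.34 kg, six round brass castings in its top face. Its lower 10 mm are 100 mm long, its upper 10 mm only 92 mm (4 mm step at both ends, ends alike). Origin: centre of the underside; x along the length (as the nest's x at the start), z out of the face. It starts flush in the nest, about 2 mm of gap all round.
- nest: Filling nest: fixed grey plastic block 163 x 90 mm, 48 mm high, x from -92.5 to +70.5, y from -45 to +45 mm; pocket 105 (x) x 54 x 20 mm deep. Origin: at the bench top under the pocket's centre; z up. The rim at the -x end is broad (40 mm) with two dark bolt heads (14 mm wide, 4 mm high, at x = -74, y = +-24 mm); the other rims are 18 mm wide.
- nest_edge (a point): Middle of the edge in the pocket's floor, hidden under the plate, nest x = -3 mm, 28 mm above the bench. The floor is solid from here to the +x end; towards -x it drops to a pit 22 mm deep. Over this edge the plate rocks; past about 18 degrees it falls over by itself and stays tilted about 28 degrees, -x end in the pit, +x end some 25 mm raised.
- nest_press (a point): Where to press: nest x = -34, y = 0 mm, at the plate's top face as it lies flush (48 mm above the bench). A press of a few newtons rocks the plate; the finger goes down about 15 mm into the pocket (fingers shut, within the 54 mm width). Pressed on its +x half the plate does not move.
- stand: Cooling stand, fixed steel: foot 150 (x) x 60 x 6 mm, on it a bar 34 mm wide (y), its top 28 mm above the bench, with a lip 7 mm thick and 6 mm high across each end, 116 mm apart inside. The plate lies on the bar between the lips, either way round, overhanging 8 mm at each side, so fingers have room. Origin: centre of the underside at the bench top; x along the bar, z up.
- jar: Small glass jar with black lid, 38 mm wide, 45 mm high, to be left alone; origin: centre of the underside.
- tape: Roll of pale tape lying flat, 64 mm wide, 20 mm high, to be left alone; origin: centre of the underside.
- brush: Brush lying on the bench, 150 mm long, to be left alone; its x axis runs along it.
- mug: White mug, 80 mm wide, 85 mm high, to be left alone; origin: centre of the underside.
- cleaner: White plastic bottle with paper label, 56 mm wide, 140 mm high, to be left alone; origin: centre of the underside.
Mind the look-alikes: they are no part of the job. Leave any orange or turquoise look-alike of the stand alone.

How it is judged:
By the outcome, as a careful person would: the job done as asked, in the order asked, and still so for the second after the job is handed in, with the robot touching nothing.
It also fails if it takes over 43 s, if anything falls off the work surface, if the arm or the gripper's body presses on something with over 40 N, if the wrist force passes 120 N, or if a joint passes its speed limit or range.

ROBOT

A 6-joint arm with a two-finger parallel gripper is mounted at the origin on the work surface. World frame = base frame: x ahead of the robot, y to its left, z up, the work surface at z = 0. Lengths are in m, angles in rad, forces in N, time in s.
With the tool pointing down it reaches from about 0.3 to 0.875 m from the base axis. Payload 6.4 kg.
Tool frame: the origin (TCP) lies midway between the tips of the shut fingers; the grasp point (between the pads) lies 19 mm behind it (hold_point_z is the distance from the TCP to the grasp point, in m); z points along the fingers, y is the direction in which the jaws open and shut (so a half turn about z gives the same grasp; the last joint's range is limited). The gripper opens to 88 mm and grips with 3 to 60 N. Pads are 18 mm wide; open, the fingers measure 123 mm over their backs; the gripper's body (75 mm by 187 mm) begins 45 mm behind the grasp point.
Start: joints at [1.069, 0.181, 1.607, -0, 1.354, -0.206], TCP at [0.168, 0.55, 0.239] pointing down, gripper open.
Joint ranges: [-2.99, 2.99], [-0.89, 2.07], [0.3, 2.58], [-1.14, 4.28], [0, 2.63], [-3.12, 3.12]. Speed limits (rad/s): [2.57, 2.57, 3.01, 3.14, 3.14, 3.14].

INTERFACE

Orientations are given as a unit quaternion [x, y, z, w].
In Python, from plant import get_obs, snapshot, finish_job, hold_point_z gives the robot as it stands.
- The arm moves only by the shell command python3 -m pendant 'ROWS' [OPENING] [FORCE]. ROWS is a JSON object of lists of equal length, an entry for each row: "translation": the shift along the tool's x, y, z in m, a list of three; "rotation": the turn, a rotation vector about the tool's x, y, z in rad, a list of three. A call has exactly 8 rows; each row is the pose to reach, as a shift and turn from the pose commanded when the call began, along the tool's axes at that moment; what a row does not reach only later rows make up. A row lasts 1/12 s, in which the tool goes at most 41.7 mm and 7.16 degrees, less where a joint would pass 70% of its speed; a pose out of reach is approached as far as the arm can. A call with a gripper value outside its range is refused whole. OPENING is the closure, from 0 (fully open) to 1 (shut), set as the call begins (- or left out, the last holds). The fingers move at their own pace and stop on an object; FORCE is the grip in N (left out, the last holds). Time passes only in rows, so rows that repeat a pose let the fingers close, or fill a call up. It gives the time, the measured TCP pose, the force and the opening at its end, in the units of the state.
- get_obs(): the state, without advancing time (a new reading comes with each control period).
- snapshot(name): name is "scene" or "side" or "wrist"; returns a dict with "pixels" (384x512x3 uint8, blue, green, red), "z_map" (384x512 float32, m along the optical axis (not along the pixel's ray), 0 where there is no reading), "fovy" (degrees; the focal length in pixels is half the picture's height over the tangent of half this angle, whatever the lens; pixels are square), "cx", "cy" (the principal point, pixels), "dist_coeffs" ([k1, k2, p1, p2, k3] as OpenCV has them; the pictures are not rectified), "view" (4x4, takes a point from world to camera coordinates). Camera axes: x right, y up, looking along -z (the intrinsics and any distortion apply to the point x, -y, -z); pixel columns grow to the right and rows downward; lengths in m; the calibration is good to about 2 mm. A picture is of the moment at which its call begins.
- finish_job(): hands the job in, once; it reports no verdict.
The state is a dict: "t": time; "q": joint angles; "qd": joint speeds; "effort": joint torques, N m; "tcp_pos": TCP position; "tcp_rot": TCP orientation; "contact_force": force on the tool from outside, world axes, zero at the start; "moment": the same for the moment, N m; "gripper_width": finger opening in m.
Only numpy, scipy, OpenCV 4.12 (cv2) and the standard library are available. Lean on these libraries where they do the work, as an engineer would, in place of code of your own. Each camera call takes 0.05 s, during which the arm holds its last target.

## Working session

There is one attempt and no reset: what is moved stays moved. The work goes in short steps, Python scripts to look and compute and a shell command to move; the robot and the scene stay as the last step left them, time stands still between calls to the robot, and variables do not carry over. Pictures are saved under pics/ and viewed, and the job is handed in when it is done.

```bash
ls; mkdir -p pics; python3 - <<'E'
from plant import get_obs, snapshot, hold_point_z
import cv2,numpy as np
print(hold_point_z); print(get_obs())
for n in("scene","side","wrist"):
    s=snapshot(n); cv2.imwrite(f"pics/{n}0.png",s["pixels"]); np.savez(f"pics/{n}0.npz",**s)
    print(n,s["fovy"],s["cx"],s["cy"],s["dist_coeffs"],np.round(s["view"],3).tolist())
E
```

```text
pics
0.0187
{'t': 0.0, 'q': array([ 1.06872917e+00,  1.81534296e-01,  1.60798624e+00,  2.94533232e-06,
        1.35379541e+00, -2.06297754e-01]), 'qd': array([-9.83803492e-05,  6.04827895e-04,  9.12356788e-04, -1.68874795e-03,
       -8.74519795e-05,  7.04878311e-04]), 'effort': array([-8.26529267e-04, -4.33889973e+01, -3.41837561e+01,  7.01724482e-02,
        3.89304408e-02, -1.71941088e-04]), 'tcp_pos': array([0.16732072, 0.54956626, 0.23782445]), 'tcp_rot': array([ 1.47346513e-01,  9.89084558e-01, -8.07664783e-04, -3.00187672e-04]), 'contact_force': array([-0.65211721,  0.19972781,  0.1167692 ]), 'moment': array([-0.02859642,  0.00321654, -0.02020079]), 'gripper_width': 0.08840271472207717}
scene 47.103617134256204 247.58002098733112 188.3454385220098 [-0.13415626  0.          0.          0.          0.        ] [[-0.756, 0.654, 0.001, 0.413], [-0.435, -0.503, 0.747, 0.197], [0.489, 0.564, 0.665, -1.622], [0.0, 0.0, 0.0, 1.0]]
side 43.68069702756992 251.52168103131655 199.75886079414067 [0.03938275 0.         0.         0.         0.        ] [[-0.98, -0.197, 0.017, 0.538], [0.156, -0.714, 0.682, -0.148], [-0.122, 0.672, 0.731, -1.126], [0.0, 0.0, 0.0, 1.0]]
wrist 68.68778633641553 254.01799317702816 195.82242146303707 [-0.00127552  0.          0.          0.          0.        ] [[0.291, 0.957, -0.0, -0.575], [-0.918, 0.28, -0.28, 0.038], [-0.268, 0.082, 0.96, -0.389], [0.0, 0.0, 0.0, 1.0]]
```

View pics/scene0.png

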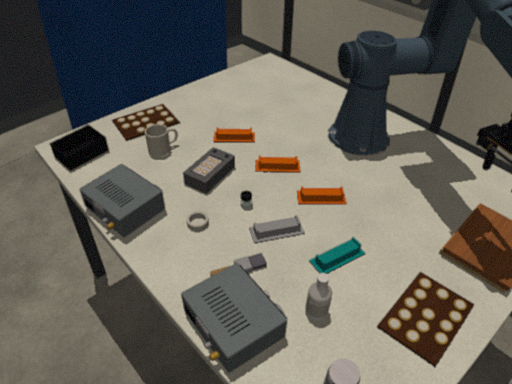

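View pics/side0.png

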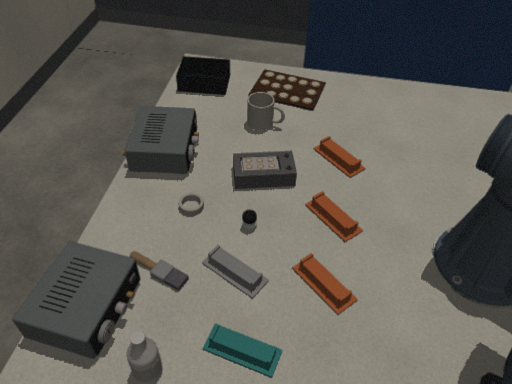

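View pics/wrist0.png

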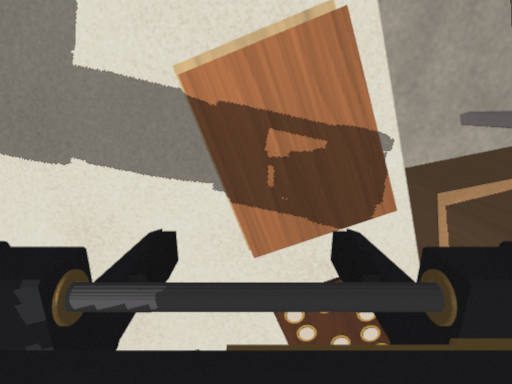

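The scene view shows the nest at about (209,170) and the grey stand at (276,229). In the side view they are at (264,170) and (235,270). I'll measure both from depth and ray casting.

```bash
cat > h.py <<'E'
import numpy as np,cv2
def cam(s):
    f=192/np.tan(np.radians(float(s["fovy"]))/2)
    return np.array([[f,0,float(s["cx"])],[0,f,float(s["cy"])],[0,0,1]]),np.array(s["dist_coeffs"],float)
def rays(s,uv):
    K,d=cam(s); n=cv2.undistortPoints(np.array(uv,float).reshape(-1,1,2),K,d).reshape(-1,2)
    return np.c_[n[:,0],-n[:,1],-np.ones(len(n))]
def world(s,uv,z):
    p=rays(s,uv)*np.array(z).reshape(-1,1); V=np.array(s["view"]); return (p-V[:3,3])@V[:3,:3]
def onplane(s,uv,h):
    V=np.array(s["view"]); r=rays(s,uv)@V[:3,:3]; c=-V[:3,3]@V[:3,:3]
    return c+r*((h-c[2])/r[:,2])[:,None]
def proj(s,P):
    V=np.array(s["view"]); K,d=cam(s); c=np.array(P).reshape(-1,3)@V[:3,:3].T+V[:3,3]; c=c*[1,-1,-1]
    return cv2.projectPoints(c,np.zeros(3),np.zeros(3),K,d)[0].reshape(-1,2)
def cloud(s):
    v,u=np.mgrid[0:384,0:512]; uv=np.c_[u.ravel(),v.ravel()]
    return world(s,uv,np.array(s["z_map"]).ravel()).reshape(384,512,3)
def ld(n): return dict(np.load(f"pics/{n}.npz"))
E
python3 - <<'E'
from h import *
for n,boxes in(("scene0",{"nest":(175,140,245,200),"stand":(240,205,315,250)}),("side0",{"nest":(222,140,305,200),"stand":(195,240,275,300)})):
    s=ld(n); W=cloud(s)
    for k,(a,b,c,d) in boxes.items():
        w=W[b:d,a:c]; px=s["pixels"][b:d,a:c].astype(int)
        z=w[...,2]; print(n,k,np.histogram(z,bins=np.arange(-.01,.07,.005))[0])
        lo,hi=(.038,.058) if k=="nest" else (.022,.042)
        m=((z>lo)&(z<hi)).astype(np.uint8)
        nn,lab,st,_=cv2.connectedComponentsWithStats(m); i=1+np.argmax(st[1:,4]); m=lab==i
        P=w[m]; r=cv2.minAreaRect((P[:,:2]*1000).astype(np.float32)); print(r, P[:,2].mean())
        big=cv2.resize(s["pixels"][b:d,a:c],None,fx=9,fy=9,interpolation=cv2.INTER_CUBIC); cv2.imwrite(f"pics/{n}_{k}.png",big)
E
```

```text
scene0 nest [ 305 2073  384   71   55   74   60   59   68   83  447  488   13    0
    0]
((555.80224609375, -179.39016723632812), (169.80604553222656, 94.7486572265625), 16.84465789794922) 0.04499223913499254
scene0 stand [ 260 1966  416  123   68   62  195  233   37    1    0    0    0    0
    0]
((563.6847534179688, 146.96572875976562), (40.71980285644531, 130.89886474609375), 63.02492904663086) 0.026047258133262644
side0 nest [  23 1682 1159   93   83   80   76   97   98  113  206 1130  121    2
    0]
((552.0493774414062, -178.89610290527344), (163.68560791015625, 95.66896057128906), 15.517143249511719) 0.04688021459723898
side0 stand [  16 1860 1578  358   63   61  103  598  133   18    0    0    0    0
    0]
((559.5548095703125, 145.15234375), (37.23938751220703, 132.4797821044922), 62.89414596557617) 0.028105978313003138
```

```bash
python3 - <<'E'
import cv2,numpy as np
I=[cv2.resize(cv2.imread(f"pics/{n}_{k}.png"),(400,300)) for n in("scene0","side0") for k in("nest","stand")]
cv2.imwrite("pics/m0.png",np.vstack([np.hstack(I[:2]),np.hstack(I[2:])]))
E
```

```text
(no output)
```

View pics/m0.png

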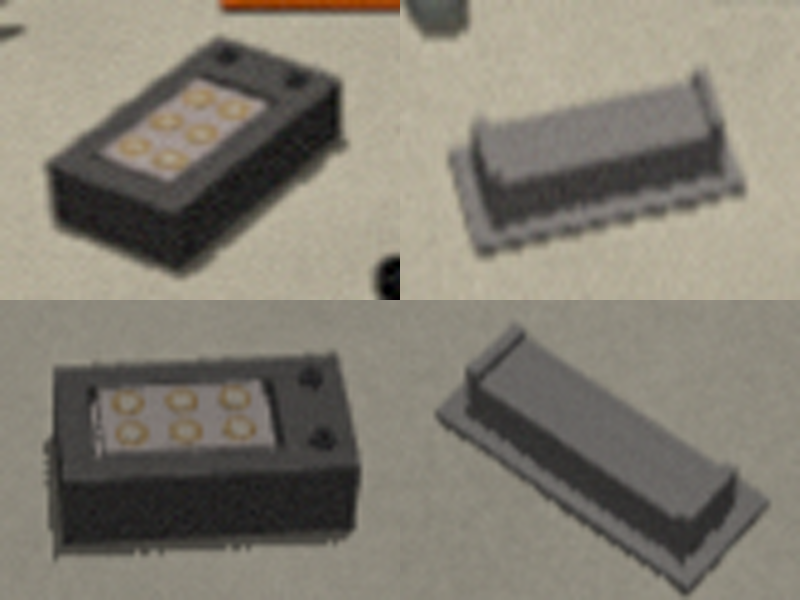

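```bash
cat >> h.py <<'E'
from scipy.spatial.transform import Rotation as Ro
def toolR(yaw_y,tilt=0):
    # yaw_y: world angle (deg) of tool y; z down; tilt (deg): tip leans towards -tool x
    a=np.radians(yaw_y); y=np.array([np.cos(a),np.sin(a),0]); z=np.array([0,0,-1.]); x=np.cross(y,z)
    t=np.radians(tilt); R=np.c_[x,y,z]
    return R@Ro.from_rotvec([0,-t,0]).as_matrix()
def delta(o,p,R):
    A=Ro.from_quat(o["tcp_rot"]).as_matrix()
    return np.round(A.T@(np.array(p)-o["tcp_pos"]),4), np.round(Ro.from_matrix(A.T@R).as_rotvec(),4)
E
python3 - <<'E'
from h import *
from plant import get_obs
# refine: nest edges via plate bright mask in both views on plane .048
for n,(a,b,c,d) in(("scene0",(175,140,245,200)),("side0",(222,140,305,200))):
    s=ld(n); W=cloud(s)[b:d,a:c]; px=s["pixels"][b:d,a:c].max(2)
    top=(W[...,2]>.036)
    er=cv2.erode(top.astype(np.uint8),np.ones((3,3)))>0
    m=(er&(px>115)).astype(np.uint8)
    nn,lab,st,_=cv2.connectedComponentsWithStats(m); i=1+np.argmax(st[1:,4]); m=lab==i
    v,u=np.nonzero(m); P=onplane(s,np.c_[u+a,v+b],.048)
    print(n,m.sum(),cv2.minAreaRect((P[:,:2]*1000).astype(np.float32)),P.mean(0))
    m=(er&(px<45)); v,u=np.nonzero(m); P=onplane(s,np.c_[u+a,v+b],.05); print("dark",np.round(P[:,:2]*1000).astype(int).tolist()[:60])
o=get_obs(); print(delta(o,[.532,-.1855,.2],toolR(106.2)))
for n in("scene0",):
    s=ld(n)
    for k,(u,v) in dict(jar=(246,200),cleaner=(318,300),mug=(158,140),tape=(198,221)).items(): print(k,world(s,[[u,v]],[s["z_map"][v,u]]))
E
```

```text
scene0 275 ((568.7045288085938, -173.6823272705078), (91.48992156982422, 49.86803436279297), 16.05846405029297) [ 0.57021095 -0.17332061  0.048     ]
dark [[503, -222], [500, -220], [506, -218], [504, -215], [490, -174], [487, -172], [495, -172], [493, -170], [491, -168], [648, -182], [638, -148], [628, -114], [563, 2], [570, 2], [568, 4], [565, 6], [573, 5], [571, 7], [568, 9], [576, 8], [573, 10], [571, 12], [578, 12], [576, 14], [574, 16], [579, 17], [577, 19], [580, 22], [582, 25]]
side0 363 ((563.216552734375, -175.9042510986328), (89.0563735961914, 45.11287307739258), 16.02913475036621) [ 0.56289774 -0.17521772  0.048     ]
dark [[502, -224], [500, -224], [499, -220], [496, -221], [494, -221], [522, -211], [504, -215], [501, -216], [498, -216], [496, -217], [493, -217], [521, -207], [519, -208], [495, -213], [618, -182], [615, -182], [487, -178], [485, -179], [487, -174], [484, -175], [482, -175], [491, -169], [489, -170], [486, -170], [484, -171], [481, -172], [478, -172], [486, -167], [483, -167], [480, -168], [490, -146], [483, -148], [480, -148], [478, -149], [475, -150], [473, -150], [470, -151], [467, -151], [465, -152], [546, -130], [538, -132], [536, -132], [530, -134], [528, -134], [513, -137], [510, -138], [508, -139], [505, -139], [593, -116], [591, -117], [586, -118], [583, -118], [580, -119], [570, -121], [568, -122], [565, -122], [563, -123], [560, -123], [558, -124], [555, -124]]
(array([-0.5631, -0.5969,  0.0386]), array([-0.0012, -0.0007, -0.5785]))
jar [[0.56864575 0.01840152 0.03254636]]
cleaner [[0.69734829 0.41887537 0.08431549]]
mug [[ 0.62713144 -0.36927417  0.0703244 ]]
tape [[ 0.71116027 -0.03265318 -0.00113349]]
```

Nest origin is about (0.565, -0.1755) with yaw 16.1°. The bolts sit at about (0.494, -0.196), which is where they should be. I'll move above the press point with the fingers shut.

```bash
python3 -m pendant '{"translation":[[-0.014,-0.015,0],[-0.04,-0.043,0],[-0.068,-0.073,0],[-0.096,-0.103,0],[-0.124,-0.133,0],[-0.152,-0.163,0],[-0.18,-0.193,0],[-0.208,-0.223,0]],"rotation":[[0,0,-0.03],[0,0,-0.06],[0,0,-0.09],[0,0,-0.12],[0,0,-0.15],[0,0,-0.18],[0,0,-0.21],[0,0,-0.24]]}' 1 20
python3 -c "
from h import *
from plant import get_obs
print(delta(get_obs(),[.532,-.185,.18],toolR(106.1)))"
```

```text
t: 0.82
tcp_pos: [0.3017, 0.2744, 0.2386]
tcp_rot: [0.027, 1.0, 0.0, 0.0]
contact_force: [1.0, -0.0, -0.0]
gripper_width: 0.0367
(array([-0.2545, -0.4464,  0.0587]), array([ 0.000e+00,  3.000e-04, -3.345e-01]))
```

```bash
python3 -m pendant '{"translation":[[-0.02,-0.035,0],[-0.04,-0.07,0],[-0.06,-0.105,0],[-0.08,-0.14,0],[-0.1,-0.175,0],[-0.12,-0.21,0],[-0.14,-0.245,0],[-0.16,-0.28,0.005]],"rotation":[[0,0,-0.04],[0,0,-0.08],[0,0,-0.12],[0,0,-0.16],[0,0,-0.2],[0,0,-0.24],[0,0,-0.29],[0,0,-0.33]]}'
python3 -c "
from h import *
from plant import get_obs
print(delta(get_obs(),[.532,-.185,.18],toolR(106.1)))"
```

```text
t: 1.48
tcp_pos: [0.4466, -0.0147, 0.2345]
tcp_rot: [-0.138, 0.99, -0.0, 0.001]
contact_force: [0.7, 0.7, -0.4]
gripper_width: 0.0005
(array([-0.0356, -0.1871,  0.0548]), array([-0.001 ,  0.0018, -0.0049]))
```

```bash
python3 -m pendant '{"translation":[[-0.006,-0.035,0.01],[-0.013,-0.07,0.02],[-0.02,-0.105,0.03],[-0.026,-0.135,0.04],[-0.032,-0.155,0.045],[-0.035,-0.165,0.05],[-0.035,-0.165,0.05],[-0.035,-0.165,0.05]],"rotation":[[0,0,0],[0,0,0],[0,0,0],[0,0,0],[0,0,0],[0,0,0],[0,0,0],[0,0,0]]}'
python3 - <<'E'
from h import *
from plant import get_obs,snapshot
o=get_obs(); print(o["q"],delta(o,[.532,-.185,.18],toolR(106.1)))
for n in("scene","wrist"):
    s=snapshot(n); cv2.imwrite(f"pics/{n}1.png",s["pixels"]); np.savez(f"pics/{n}1.npz",**s)
E
```

```text
t: 2.15
tcp_pos: [0.5235, -0.1611, 0.1832]
tcp_rot: [-0.137, 0.991, 0.001, -0.001]
contact_force: [0.1, 0.2, 0.6]
gripper_width: 0.0003
[-5.15492324e-01  1.78406749e-01  1.72764429e+00  3.22096614e-04
  1.23739272e+00 -2.36026119e+00] (array([-0.0017, -0.0253,  0.0031]), array([ 0.0015, -0.0011, -0.0071]))
```

View pics/wrist1.png

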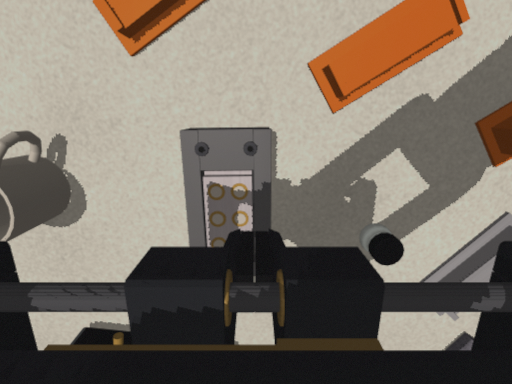

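The wrist view shows the nest's broad rim with its bolts at (202,149) and (251,149). The plate's bolt-side end is near row 172.

```bash
python3 - <<'E'
from h import *
s=ld("wrist1")
B=onplane(s,[[202,149],[251,149]],.052); print(B, np.linalg.norm(B[0]-B[1]))
m=B.mean(0)[:2]; y=B[1]-B[0]; print("yaw",np.degrees(np.arctan2(y[1],y[0]))-90)
x=np.array([np.cos(np.radians(16.1)),np.sin(np.radians(16.1))]); print("origin",m+.074*x,"press",m+.040*x)
C=onplane(s,[[182,129],[270,128],[204,172],[253,172]],.048); o=m+.074*x
yv=np.array([-x[1],x[0]]); print([(round((c[:2]-o)@x*1000,1),round((c[:2]-o)@yv*1000,1)) for c in C])
W=cloud(s); print(W[160,225],W[200,228])
E
```

```text
[[ 0.49928271 -0.21976295  0.052     ]
 [ 0.48622487 -0.17342084  0.052     ]] 0.048146633795337145
yaw 15.736263894188639
origin [ 0.56385145 -0.17607061] press [ 0.53118496 -0.18549931]
[(np.float64(-93.2), np.float64(-43.2)), (np.float64(-93.6), np.float64(42.8)), (np.float64(-50.4), np.float64(-24.1)), (np.float64(-50.0), np.float64(25.9))]
[ 0.50442731 -0.19559347  0.04790395] [ 0.54470623 -0.182287    0.04729983]
```

```bash
python3 -m pendant '{"translation":[[-0.001,-0.012,0.01],[-0.001,-0.025,0.03],[-0.001,-0.025,0.055],[-0.001,-0.025,0.08],[-0.001,-0.025,0.1],[-0.001,-0.025,0.115],[-0.001,-0.025,0.122],[-0.001,-0.025,0.122]],"rotation":[[0,0,0],[0,0,0],[0,0,0],[0,0,0],[0,0,0],[0,0,0],[0,0,0],[0,0,0]]}'
python3 - <<'E'
from h import *
from plant import get_obs,snapshot
o=get_obs(); print(delta(o,[.531,-.1855,.048],toolR(105.9)))
E
```

```text
t: 2.92
tcp_pos: [0.5308, -0.1839, 0.0607]
tcp_rot: [-0.137, 0.991, 0.001, -0.001]
contact_force: [-0.6, -0.5, -0.2]
gripper_width: 0.0002
(array([ 0.0002, -0.0016,  0.0127]), array([ 0.0019, -0.0017, -0.002 ]))
```

```bash
python3 -m pendant '{"translation":[[0,-0.001,0.006],[0,-0.001,0.011],[0,-0.001,0.014],[0,-0.001,0.017],[0,-0.001,0.02],[0,-0.001,0.023],[0,-0.001,0.026],[0,-0.001,0.028]],"rotation":[[0,0,0],[0,0,0],[0,0,0],[0,0,0],[0,0,0],[0,0,0],[0,0,0],[0,0,0]]}'
python3 - <<'E'
from h import *
from plant import get_obs,snapshot
s=snapshot("side"); cv2.imwrite("pics/side2.png",cv2.resize(s["pixels"][120:220,200:330],None,fx=5,fy=5)); np.savez("pics/side2.npz",**s)
E
```

```text
t: 3.58
tcp_pos: [0.5325, -0.187, 0.0377]
tcp_rot: [-0.137, 0.991, -0.0, -0.0]
contact_force: [-21.7, 8.5, 54.6]
gripper_width: 0.0004
```

View pics/side2.png

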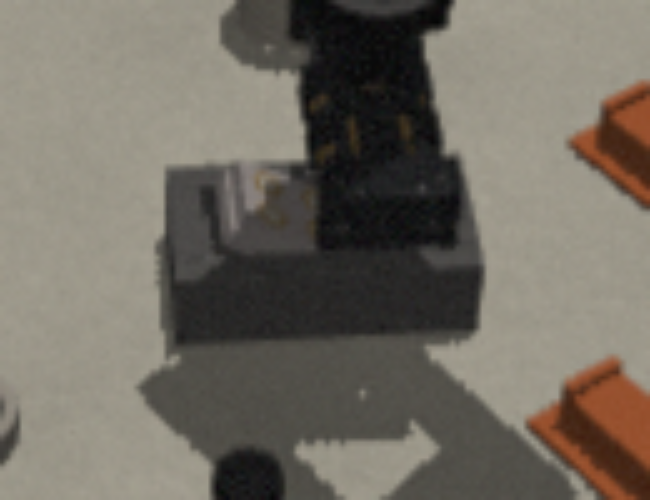

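```bash
python3 - <<'E'
from h import *
from plant import get_obs,snapshot
o=get_obs();print(o["t"],o["tcp_pos"],o["contact_force"],o["moment"],o["qd"])
s=ld("side2"); W=cloud(s); v,u=np.mgrid[140:185,230:300]
w=W[140:185,230:300].reshape(-1,3); x=np.array([np.cos(.2775),np.sin(.2775)]); y=np.array([-x[1],x[0]])
q=w[:,:2]-[.564,-.1758]; X=q@x*1000;Y=q@y*1000;Z=w[:,2]*1000
for a in range(-10,75,5):
    m=(abs(X-a)<2.5)&(abs(Y)<20); print(a,m.sum(),np.round(np.sort(Z[m])[::max(1,m.sum()//8)]) if m.any() else'')
E
```

```text
3.6333 [ 0.53250351 -0.18700382  0.03789567] [-16.9673094    6.19735378  38.81250159] [1.27114939 2.55572561 0.12401953] [ 0.00080755 -0.00779611  0.0042165  -0.00023789  0.0025546   0.00120189]
-10 16 [ 45.  49. 116. 120. 124. 124. 125. 126.]
-5 28 [ 45.  47.  48.  48.  49.  53. 119. 124. 125. 126.]
0 26 [ 49.  50.  50.  52.  53.  55. 113. 122. 124.]
5 18 [52. 52. 53. 54. 54. 54. 55. 55. 57.]
10 18 [47. 56. 56. 57. 57. 58. 58. 58. 58.]
15 20 [58. 59. 59. 59. 59. 60. 60. 61. 61. 63.]
20 20 [45. 61. 62. 62. 63. 63. 63. 64. 64. 65.]
25 16 [61. 63. 64. 64. 65. 65. 66. 68.]
30 23 [24. 62. 64. 65. 65. 66. 66. 66. 67. 68. 68. 69.]
35 23 [25. 46. 57. 58. 59. 59. 60. 61. 61. 62. 62. 63.]
40 27 [26. 27. 51. 54. 56. 56. 57. 58. 60.]
45 12 [25. 25. 27. 27. 27. 27. 28. 28. 29. 31. 31. 53.]
50 11 [23. 26. 28. 28. 32. 45. 47. 47. 49. 49. 52.]
55 19 [45. 45. 46. 46. 47. 47. 47. 48. 48. 51.]
60 20 [45. 46. 46. 47. 47. 47. 48. 48. 49. 51.]
65 17 [45. 46. 47. 47. 47. 48. 49. 51. 51.]
70 24 [-3. -2. -0.  1.  8. 37. 44. 48.]
```

The plate's top face now rises from (x 5, z 54) to (x 30, z 67). That is about 28°, so it is fully rocked and the force came from bottoming out. Retracting.

```bash
python3 -m pendant '{"translation":[[0,0,-0.006],[0,0,-0.015],[0,0,-0.03],[0,0,-0.05],[0,0,-0.075],[0,0,-0.1],[0,0,-0.115],[0,0,-0.12]],"rotation":[[0,0,0],[0,0,0],[0,0,0],[0,0,0],[0,0,0],[0,0,0],[0,0,0],[0,0,0]]}' 0
python3 - <<'E'
from h import *
from plant import get_obs,snapshot
o=get_obs();print(o["tcp_pos"],o["contact_force"])
for n in("side","wrist","scene"):
    s=snapshot(n); np.savez(f"pics/{n}3.npz",**s); cv2.imwrite(f"pics/{n}3.png",s["pixels"])
    if n=="wrist": continue
    W=cloud(s); w=W.reshape(-1,3); x=np.array([np.cos(.2775),np.sin(.2775)]); y=np.array([-x[1],x[0]])
    q=w[:,:2]-[.564,-.1758]; X=q@x*1000;Y=q@y*1000;Z=w[:,2]*1000
    print(n)
    for a in range(-50,60,5):
        m=(abs(X-a)<2.5)&(abs(Y)<20)&(Z<90); print(a,m.sum(),np.round(np.sort(Z[m])[::max(1,m.sum()//8)]) if m.any() else'')
    m=(X>0)&(X<45)&(Z>55)&(Z<85)&(abs(Y)<40); print(n,"Yrange",np.percentile(Y[m],[1,5,50,95,99]))
s=ld("side3");a=cv2.resize(s["pixels"][120:220,200:330],None,fx=5,fy=5); cv2.imwrite("pics/side3c.png",a)
E
```

```text
t: 4.3
tcp_pos: [0.5338, -0.1874, 0.1569]
tcp_rot: [-0.137, 0.991, -0.002, 0.002]
contact_force: [-0.1, -0.2, 0.3]
gripper_width: 0.0518
[ 0.53376299 -0.18738254  0.15691505] [-0.14712596 -0.20355517  0.31574596]
side
-50 8 [24. 25. 26. 27. 27. 27. 29. 29.]
-45 10 [24. 25. 26. 28. 28. 28. 28. 28. 29. 30.]
-40 12 [30. 30. 30. 30. 31. 31. 31. 31. 32. 32. 33. 33.]
-35 15 [31. 33. 33. 33. 33. 33. 34. 35. 35. 35. 35. 35. 35. 36. 36.]
-30 14 [33. 33. 34. 35. 35. 35. 35. 36. 36. 36. 36. 37. 38. 39.]
-25 15 [36. 37. 37. 37. 38. 38. 38. 38. 39. 40. 41. 41. 42. 42. 43.]
-20 16 [40. 40. 41. 42. 42. 43. 43. 43.]
-15 20 [40. 42. 43. 44. 44. 45. 45. 46. 47. 48.]
-10 16 [44. 46. 46. 47. 47. 48. 49. 50.]
-5 20 [47. 48. 49. 49. 50. 50. 51. 51. 51. 52.]
0 17 [49. 51. 51. 52. 52. 52. 52. 54. 55.]
5 19 [50. 53. 54. 54. 55. 55. 55. 56. 56. 57.]
10 16 [55. 56. 57. 57. 58. 58. 59. 59.]
15 21 [58. 59. 59. 59. 60. 60. 60. 61. 61. 62. 64.]
20 19 [59. 62. 62. 63. 63. 64. 64. 65. 65. 66.]
25 19 [62. 63. 64. 65. 65. 66. 66. 67. 68. 69.]
30 24 [30. 62. 63. 65. 66. 66. 67. 68.]
35 24 [26. 57. 58. 59. 60. 61. 61. 6
[... 444 characters left out ...]
 33. 33. 33. 34.]
-25 5 [34. 34. 35. 36. 37.]
-20 7 [37. 37. 38. 38. 38. 38. 40.]
-15 6 [39. 40. 40. 41. 42. 43.]
-10 3 [43. 44. 44.]
-5 7 [43. 45. 45. 45. 46. 47. 47.]
0 4 [47. 47. 48. 48.]
5 5 [50. 50. 51. 51. 52.]
10 7 [53. 54. 54. 54. 54. 54. 55.]
15 5 [55. 56. 57. 57. 58.]
20 10 [26. 27. 58. 58. 58. 58. 59. 59. 60. 61.]
25 15 [22. 23. 24. 24. 25. 26. 26. 27. 27. 60. 60. 61. 62. 63. 63.]
30 17 [23. 24. 25. 26. 30. 62. 64. 65. 66.]
35 32 [25. 27. 57. 59. 61. 63. 65. 66.]
40 19 [29. 53. 54. 55. 56. 57. 58. 59. 60. 61.]
45 25 [49. 51. 51. 53. 54. 55. 57. 59. 62.]
50 2 [41. 53.]
55 7 [43. 44. 44. 44. 45. 45. 48.]
scene Yrange [-26.38169557 -22.66908248   1.49129562  23.16016223  25.11512589]
```

View pics/side3c.png

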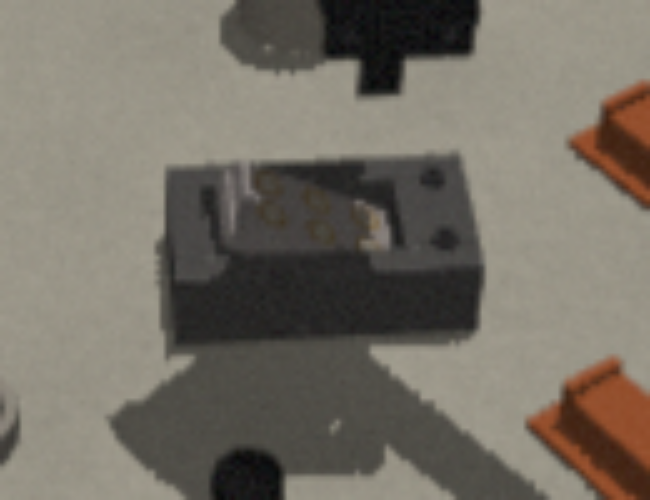

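View pics/wrist3.png

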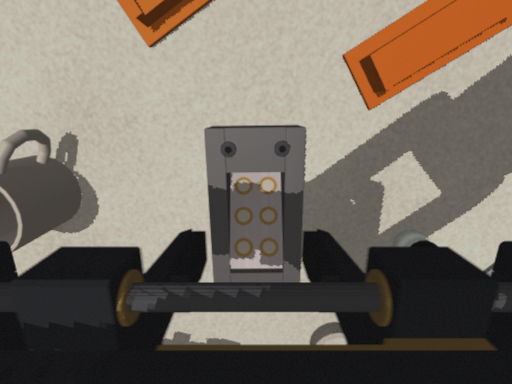

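The plate stands tilted at about 28° by itself, with its raised top corner near nest (31, 69 mm) and its sides at y ±25. Next I move upright over the raised end with the jaws open.

```bash
python3 - <<'E'
from h import *
from plant import get_obs
o=get_obs(); print(delta(o,[.5908,-.1676,.085],toolR(105.9)))
s=ld("wrist3"); c=-s["view"][:3,:3].T@s["view"][:3,3]; A=Ro.from_quat(o["tcp_rot"]).as_matrix(); print("cam in tool",A.T@(c-o["tcp_pos"]))
cv2.imwrite("pics/f.png",cv2.resize(s["pixels"][215:345,110:410],None,fx=2.6,fy=2.6)[:, :]*1.0*2)
E
```

```text
(array([-0.0617,  0.0021,  0.0683]), array([ 0.0002,  0.    , -0.0034]))
cam in tool [ 0.07187971 -0.00034866 -0.14916671][ WARN:0@0.706] global loadsave.cpp:1063 imwrite_ Unsupported depth image for selected encoder is fallbacked to CV_8U.
```

View pics/f.png

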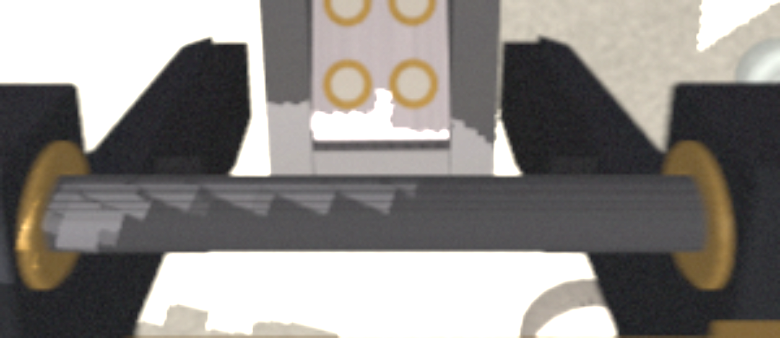

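```bash
python3 -m pendant '{"translation":[[-0.01,0.0005,0],[-0.025,0.001,0.005],[-0.04,0.002,0.015],[-0.052,0.002,0.03],[-0.06,0.002,0.045],[-0.062,0.002,0.058],[-0.062,0.002,0.066],[-0.062,0.002,0.068]],"rotation":[[0,0,0],[0,0,0],[0,0,0],[0,0,0],[0,0,0],[0,0,0],[0,0,0],[0,0,0]]}' 0
python3 - <<'E'
from h import *
from plant import get_obs,snapshot
o=get_obs(); print(delta(o,[.5908,-.1676,.0497],toolR(105.9)),o["contact_force"])
s=snapshot("side"); cv2.imwrite("pics/side4.png",cv2.resize(s["pixels"][110:210,190:320],None,fx=5,fy=5))
E
```

```text
t: 5.12
tcp_pos: [0.5895, -0.1668, 0.0826]
tcp_rot: [-0.137, 0.991, 0.001, -0.002]
contact_force: [-0.7, -0.5, 0.3]
gripper_width: 0.088
(array([-0.0012, -0.0012,  0.0328]), array([ 0.0035, -0.0038, -0.0032])) [-0.66118559 -0.48779069  0.28175466]
```

View pics/side4.png

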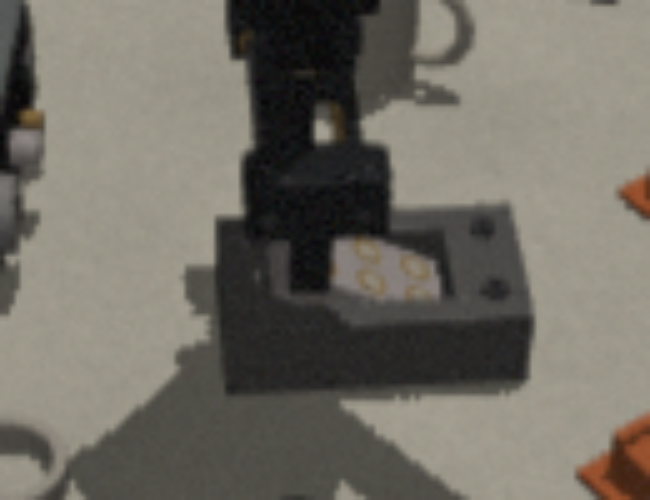

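The open jaws straddle the raised end. I'll descend slowly to just above the rim.

```bash
python3 -m pendant '{"translation":[[-0.001,-0.001,0.006],[-0.001,-0.001,0.013],[-0.001,-0.001,0.02],[-0.001,-0.001,0.025],[-0.001,-0.001,0.028],[-0.001,-0.001,0.03],[-0.001,-0.001,0.031],[-0.001,-0.001,0.031]],"rotation":[[0,0,0],[0,0,0],[0,0,0],[0,0,0],[0,0,0],[0,0,0],[0,0,0],[0,0,0]]}' 0
```

```text
t: 5.83
tcp_pos: [0.5924, -0.1685, 0.0546]
tcp_rot: [-0.137, 0.991, 0.0, -0.0]
contact_force: [0.1, -0.2, -0.4]
gripper_width: 0.0882
```

```bash
python3 -m pendant '{"translation":[[0.001,0.0005,0.001],[0.001,0.0005,0.002],[0.001,0.0005,0.003],[0.001,0.0005,0.004],[0.001,0.0005,0.004],[0.001,0.0005,0.004],[0.001,0.0005,0.004],[0.001,0.0005,0.004]],"rotation":[[0,0,0],[0,0,0],[0,0,0],[0,0,0],[0,0,0],[0,0,0],[0,0,0],[0,0,0]]}' 0
```

```text
t: 6.5
tcp_pos: [0.5914, -0.1683, 0.0508]
tcp_rot: [-0.137, 0.991, -0.0, 0.0]
contact_force: [-0.2, -0.8, -0.7]
gripper_width: 0.0882
```

Clear at 50.8 mm with no contact. Closing.

```bash
python3 -m pendant '{"translation":[[0,0,0],[0,0,0],[0,0,0],[0,0,0],[0,0,0],[0,0,0],[0,0,0],[0,0,0]],"rotation":[[0,0,0],[0,0,0],[0,0,0],[0,0,0],[0,0,0],[0,0,0],[0,0,0],[0,0,0]]}' 0.6 50
python3 -c "
from plant import get_obs
o=get_obs();print(o['contact_force'],o['moment'],o['gripper_width'])"
```

```text
t: 7.17
tcp_pos: [0.5913, -0.1683, 0.0507]
tcp_rot: [-0.137, 0.991, -0.0, -0.0]
contact_force: [-0.3, -0.9, -0.2]
gripper_width: 0.0497
[-0.33016465 -0.88041345 -0.20798461] [-0.02959354 -0.02116191 -0.00776884] 0.04969592554245353
```

Gripped at 49.7 mm, against a 50 mm plate. I'll lift slowly and check.

```bash
python3 -m pendant '{"translation":[[0,0,0],[0,0,-0.002],[0,0,-0.005],[0,0,-0.01],[0,0,-0.016],[0,0,-0.022],[0,0,-0.028],[0,0,-0.03]],"rotation":[[0,0,0],[0,0,0],[0,0,0],[0,0,0],[0,0,0],[0,0,0],[0,0,0],[0,0,0]]}' 1 60
python3 - <<'E'
from h import *
from plant import get_obs,snapshot
o=get_obs();print(o["contact_force"],o["gripper_width"])
s=snapshot("side"); cv2.imwrite("pics/side5.png",cv2.resize(s["pixels"][110:210,190:320],None,fx=5,fy=5)); np.savez("pics/side5.npz",**s)
w=cloud(s).reshape(-1,3); x=np.array([np.cos(.2775),np.sin(.2775)]); y=np.array([-x[1],x[0]])
q=w[:,:2]-[.564,-.1758]; X=q@x*1000;Y=q@y*1000;Z=w[:,2]*1000
m=(abs(X)<15)&(abs(Y)<15)&(Z<110)&(Z>25); P=np.c_[X,Y,Z][m]
A=np.c_[P[:,:2],np.ones(len(P))]; c=np.linalg.lstsq(A,P[:,2],rcond=None)[0]; r=P[:,2]-A@c; k=abs(r)<4; c=np.linalg.lstsq(A[k],P[k,2],rcond=None)[0]
print(len(P),k.sum(),c,np.degrees(np.arctan(c[:2])))
E
```

```text
t: 7.83
tcp_pos: [0.5921, -0.1686, 0.0824]
tcp_rot: [-0.137, 0.991, -0.001, 0.001]
contact_force: [0.8, -0.7, -2.7]
gripper_width: 0.0495
[ 0.76331932 -0.71191399 -2.67004601] 0.0494638161386491
32 7 [-0.35831015  0.30195686 31.06009774] [-19.71311728  16.80205082]
```

View pics/side5.png

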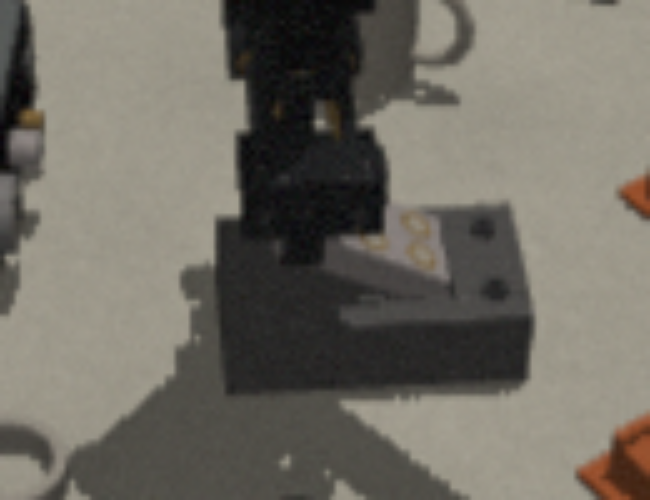

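The plate is held: the width is steady, the force shows about 2.7 N of weight, and it is coming out of the pocket. Lifting higher.

```bash
python3 -m pendant '{"translation":[[0,0,-0.004],[0,0,-0.012],[0,0,-0.024],[0,0,-0.038],[0,0,-0.054],[0,0,-0.07],[0,0,-0.08],[0,0,-0.085]],"rotation":[[0,0,0],[0,0,0],[0,0,0],[0,0,0],[0,0,0],[0,0,0],[0,0,0],[0,0,0]]}'
python3 - <<'E'
from h import *
from plant import get_obs,snapshot
o=get_obs();print(o["contact_force"],o["gripper_width"])
for n in("side","wrist"):
    s=snapshot(n); cv2.imwrite(f"pics/{n}6.png",s["pixels"]); np.savez(f"pics/{n}6.npz",**s)
E
```

```text
t: 8.55
tcp_pos: [0.5924, -0.1688, 0.1685]
tcp_rot: [-0.137, 0.991, -0.001, 0.001]
contact_force: [-0.4, -1.0, -3.1]
gripper_width: 0.0493
[-0.39576179 -1.0200161  -3.13818526] 0.049327910246826194
```

View pics/wrist6.png

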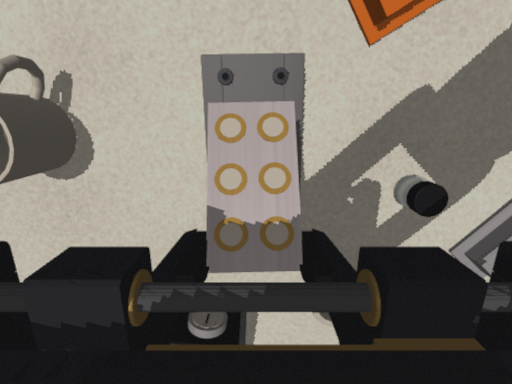

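View pics/side6.png

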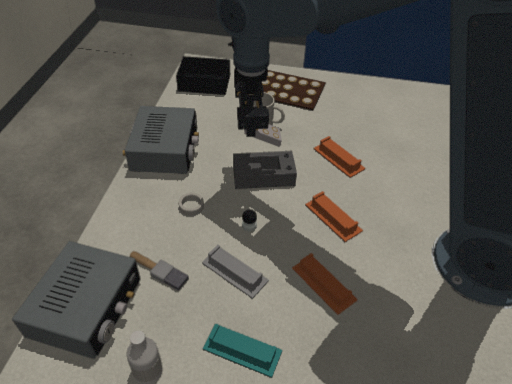

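The wrist view shows the whole plate face, from (208,102) to (300,272), face up. I'll fit its pose in the tool frame from depth.

```bash
cat >> h.py <<'E'
def platefit(s,o):
    W=cloud(s); px=s["pixels"].astype(int)
    A=Ro.from_quat(o["tcp_rot"]).as_matrix(); T=(W-o["tcp_pos"])@A
    v,u=np.mgrid[0:384,0:512]
    m=(u>195)&(u<315)&(v>60)&(v<270)&(T[...,2]>-.045)&(T[...,2]<.045)&(abs(T[...,1])<.024)&(T[...,0]>-.02)&(T[...,0]<.095)
    P=T[m]
    for _ in range(4):
        M=np.c_[P[:,:2],np.ones(len(P))]; c=np.linalg.lstsq(M,P[:,2],rcond=None)[0]; r=abs(P[:,2]-M@c); P=P[r<max(.002,2*np.median(r))]
    full=(abs(T[...,2]-(T[...,0]*c[0]+T[...,1]*c[1]+c[2]))<.004)&(abs(T[...,1])<.032)&(T[...,0]>-.05)&(T[...,0]<.12)&(px.max(2)>60)
    nn,lab,st,_=cv2.connectedComponentsWithStats(full.astype(np.uint8)); i=1+np.argmax(st[1:,4]); Q=T[lab==i]
    return c,P,Q
E
python3 - <<'E'
from h import *
from plant import get_obs
o=get_obs(); s=ld("wrist6"); c,P,Q=platefit(s,o)
print(len(P),c,"pitch,roll deg",np.degrees(np.arctan(c[:2])))
t=np.arctan(c[0]); L=Q[:,0]*np.cos(t)+(Q[:,2]-c[2])*np.sin(t)
print("x ends",np.percentile(Q[:,0],[0,1,99,100]),"along",np.percentile(L,[0,1,99,100]),"y",np.percentile(Q[:,1],[0,1,99,100]))
print(cv2.minAreaRect((np.c_[L,Q[:,1]]*1000).astype(np.float32)))
E
```

```text
13709 [ 0.53029034 -0.00167522 -0.01814936] pitch,roll deg [27.93657535 -0.09598304]
x ends [-0.00277454 -0.00133296  0.07819619  0.07938784] along [-0.00254481 -0.00149594  0.08875398  0.09079976] y [-0.02652782 -0.02499721  0.02413118  0.02522874]
((44.074562072753906, -0.6500892639160156), (50.77021789550781, 92.78360748291016), 88.9543228149414)
```

The pose is clean: 27.94° pitch with no slip and no roll. I'll compute the tool target over the stand with the plate level.

```bash
cat >> h.py <<'E'
def tcp_for(p,yaw,pitch=27.94,off=(.0296,-.0005,.0202)):
    # tool pose putting plate origin at p, plate x at yaw (deg), level
    R=toolR(yaw+90,-pitch); return np.array(p)-R@np.array(off),R
E
python3 - <<'E'
from h import *
from plant import get_obs
o=get_obs(); p,R=tcp_for([.5616,.1461,.12],-27.0); print(p,R.round(3).tolist(),delta(o,p,R))
# stand refinement from two views, bar top points by depth on plane .028 via colour-free mask
for n,(a,b,c,d) in(("scene0",(240,205,315,250)),("side0",(195,240,275,300))):
    s=ld(n); Z=cloud(s)[b:d,a:c,2]
    m=((Z>.018)).astype(np.uint8); nn,lab,st,_=cv2.connectedComponentsWithStats(m); i=1+np.argmax(st[1:,4]); v,u=np.nonzero(lab==i)
    m2=((Z>.0035)).astype(np.uint8); nn,lab,st,_=cv2.connectedComponentsWithStats(m2); i=1+np.argmax(st[1:,4]); v2,u2=np.nonzero(lab==i)
    P=onplane(s,np.c_[u2+a,v2+b],.006); print(n,"foot(outer, with bar parallax)",cv2.minAreaRect((P[:,:2]*1000).astype(np.float32)))
E
```

```text
[0.59355968 0.13037689 0.12397648] [[-0.787, 0.454, -0.417], [0.401, 0.891, 0.213], [0.469, 0.0, -0.883]] (array([-0.0824,  0.2874,  0.0428]), array([-0.1826,  0.467 ,  0.7302]))
scene0 foot(outer, with bar parallax) ((562.40966796875, 143.18667602539062), (72.62498474121094, 150.3543243408203), 63.80149841308594)
side0 foot(outer, with bar parallax) ((561.4496459960938, 143.9263916015625), (64.87351989746094, 156.0563507080078), 62.909366607666016)
```

```bash
python3 -m pendant '{"translation":[[-0.002,0.006,0],[-0.006,0.02,0],[-0.011,0.038,0],[-0.017,0.058,0],[-0.023,0.08,0],[-0.029,0.102,0],[-0.035,0.122,0],[-0.041,0.142,0]],"rotation":[[-0.003,0.008,0.013],[-0.01,0.03,0.045],[-0.02,0.055,0.085],[-0.033,0.085,0.13],[-0.047,0.12,0.185],[-0.06,0.155,0.24],[-0.075,0.19,0.3],[-0.09,0.23,0.36]]}'
python3 - <<'E'
from h import *
from plant import get_obs
o=get_obs(); p,R=tcp_for([.5616,.1457,.12],-27.0); print(o["gripper_width"],delta(o,p,R))
E
```

```text
t: 9.32
tcp_pos: [0.5917, -0.0191, 0.1646]
tcp_rot: [0.045, 0.991, 0.029, -0.121]
contact_force: [0.8, -0.2, -2.7]
gripper_width: 0.0497
0.04970075889542223 (array([0.0006, 0.1465, 0.0491]), array([-0.0919,  0.2314,  0.3676]))
```

```bash
python3 -m pendant '{"translation":[[0,0.02,0.004],[0,0.042,0.01],[0,0.064,0.018],[0,0.086,0.026],[0,0.106,0.034],[0,0.122,0.041],[0,0.134,0.045],[0,0.138,0.046]],"rotation":[[-0.013,0.032,0.05],[-0.026,0.064,0.1],[-0.039,0.098,0.155],[-0.052,0.13,0.208],[-0.064,0.162,0.258],[-0.076,0.19,0.303],[-0.085,0.213,0.34],[-0.089,0.224,0.356]]}'
python3 - <<'E'
from h import *
from plant import get_obs,snapshot
o=get_obs(); p,R=tcp_for([.5616,.1457,.12],-27.0); print(o["gripper_width"],delta(o,p,R))
s=snapshot("wrist"); cv2.imwrite("pics/wrist7.png",s["pixels"]); np.savez("pics/wrist7.npz",**s)
c,P,Q=platefit(s,o); print(np.degrees(np.arctan(c[:2])),c[2])
E
```

```text
t: 9.98
tcp_pos: [0.5933, 0.1215, 0.125]
tcp_rot: [0.22, 0.946, 0.055, -0.232]
contact_force: [-0.2, 0.2, -2.2]
gripper_width: 0.0493
0.04930989875025581 (array([0.0026, 0.0078, 0.0025]), array([-0.0041,  0.0063,  0.0134]))
[27.8965246  -0.14302056] -0.016692055580484578
```

View pics/wrist7.png

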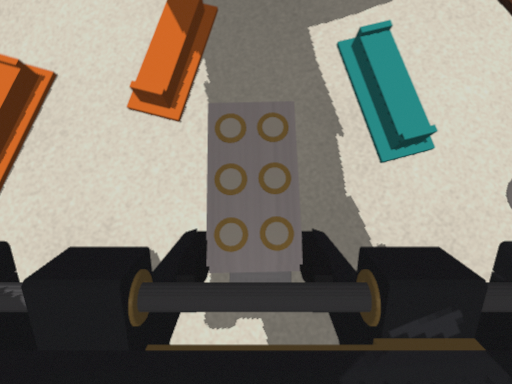

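The plate is level and still held, and it hides the stand in the wrist view (only the stand's end shows, at (260,277)). I'll go lower and check from the fixed cameras.

```bash
python3 - <<'E'
from h import *
from plant import get_obs
o=get_obs(); p,R=tcp_for([.5616,.1457,.055],-27.0); print(delta(o,p,R))
E
```

```text
(array([-0.0272,  0.0078,  0.0606]), array([-0.0039,  0.0066,  0.0134]))
```

```bash
python3 -m pendant '{"translation":[[0,0.003,0.004],[-0.004,0.005,0.013],[-0.01,0.007,0.024],[-0.015,0.007,0.035],[-0.02,0.007,0.045],[-0.024,0.007,0.053],[-0.026,0.007,0.057],[-0.026,0.007,0.058]],"rotation":[[-0.004,0.006,0.013],[-0.004,0.006,0.013],[-0.004,0.006,0.013],[-0.004,0.006,0.013],[-0.004,0.006,0.013],[-0.004,0.006,0.013],[-0.004,0.006,0.013],[-0.004,0.006,0.013]]}'
python3 - <<'E'
from h import *
from plant import get_obs,snapshot
o=get_obs(); p,R=tcp_for([.5616,.1457,.055],-27.0); print(o["gripper_width"],delta(o,p,R))
I=[]
for n,(a,b) in(("side",(175,220)),("scene",(220,180))):
    s=snapshot(n); np.savez(f"pics/{n}8.npz",**s); I.append(cv2.resize(s["pixels"][b:b+100,a:a+120],None,fx=3.3,fy=3.3,interpolation=cv2.INTER_CUBIC))
cv2.imwrite("pics/m8.png",np.hstack(I))
E
```

```text
t: 10.7
tcp_pos: [0.5936, 0.1278, 0.0625]
tcp_rot: [0.226, 0.944, 0.056, -0.234]
contact_force: [-0.5, -0.6, -3.6]
gripper_width: 0.0496
0.04963824592675771 (array([-0.0007,  0.0019,  0.0036]), array([0.0004, 0.0023, 0.0008]))
```

View pics/m8.png

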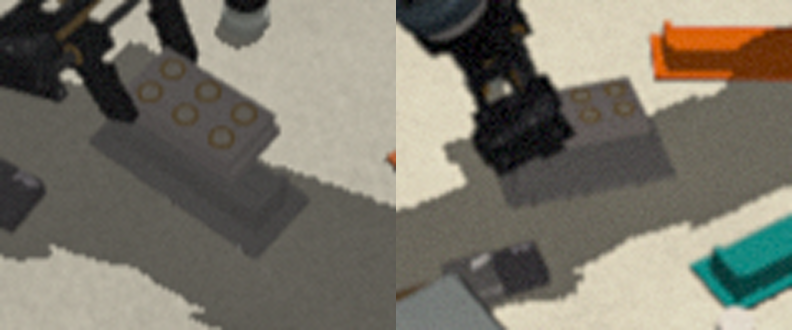

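```bash
python3 - <<'E'
from h import *
from plant import get_obs
o=get_obs(); A=Ro.from_quat(o["tcp_rot"]).as_matrix(); c=o["tcp_pos"]+A@[.0296,-.0005,.0202]; print("plate origin est",c)
t=np.radians(-27); x=np.array([np.cos(t),np.sin(t)]); y=np.array([-x[1],x[0]])
for n in("side8","scene8"):
    s=ld(n); w=cloud(s).reshape(-1,3); q=w[:,:2]-[.5616,.1457]; X=q@x*1000; Y=q@y*1000; px=s["pixels"].reshape(-1,3).max(1)
    m=(abs(w[:,2]-.078)<.006)&(abs(X)<70)&(abs(Y)<40)&(px>60); print(n,m.sum(),"X",np.percentile(X[m],[1,3,97,99]).round(1),"Y",np.percentile(Y[m],[1,3,97,99]).round(1),"z",np.median(w[m,2]))
    b=(w[:,2]<.045)&(w[:,2]>.023)&(abs(X)<85)&(abs(Y)<40); print(" bar/lips X",np.percentile(X[b],[1,99]).round(1),"Y",np.percentile(Y[b],[1,99]).round(1))
p,R=tcp_for([.5616,.1457,.031],-27.0); print(delta(o,p,R))
E
```

```text
plate origin est [0.5624616  0.14362073 0.05979573]
side8 814 X [-45.9 -44.3  43.2  45.6] Y [-28.3 -27.   21.4  22.3] z 0.0763530156591482
 bar/lips X [-66.5  51. ] Y [-18.6  16.6]
scene8 301 X [-42.6 -40.8  19.9  22.5] Y [-25.2 -23.2  25.   25.9] z 0.07491809441385004
 bar/lips X [-62.4  64. ] Y [-8.4 20.6]
(array([-0.012 ,  0.0014,  0.0264]), array([0.0012, 0.0041, 0.0014]))
```

```bash
python3 -m pendant '{"translation":[[-0.001,0.001,0.003],[-0.003,0.0018,0.007],[-0.005,0.0018,0.011],[-0.007,0.0018,0.015],[-0.009,0.0018,0.019],[-0.0105,0.0018,0.022],[-0.0115,0.0018,0.024],[-0.0115,0.0018,0.024]],"rotation":[[0,0.002,0],[0,0.003,0],[0,0.003,0],[0,0.003,0],[0,0.003,0],[0,0.003,0],[0,0.003,0],[0,0.003,0]]}'
python3 - <<'E'
from h import *
from plant import get_obs,snapshot
o=get_obs(); p,R=tcp_for([.5616,.1457,.028],-27.0); print(o["contact_force"],delta(o,p,R))
s=snapshot("wrist"); c,P,Q=platefit(s,o); print(np.degrees(np.arctan(c[:2])))
P=P@Ro.from_quat(o["tcp_rot"]).as_matrix().T+o["tcp_pos"]; M=np.c_[P[:,:2]-P[:,:2].mean(0),np.ones(len(P))]; print("world top plane",np.linalg.lstsq(M,P[:,2],rcond=None)[0])
s=snapshot("side"); cv2.imwrite("pics/side9.png",cv2.resize(s["pixels"][220:320,175:295],None,fx=5,fy=5,interpolation=cv2.INTER_CUBIC))
E
```

```text
t: 11.47
tcp_pos: [0.594, 0.13, 0.0367]
tcp_rot: [0.226, 0.944, 0.057, -0.234]
contact_force: [-0.8, 0.5, -2.7]
gripper_width: 0.0491
[-0.77873429  0.47123285 -2.7178812 ] (array([-0.0019, -0.0002,  0.0044]), array([0.0008, 0.0004, 0.0012]))
[27.88003227 -0.15476271]
world top plane [0.00128296 0.00344117 0.05147861]
```

View pics/side9.png

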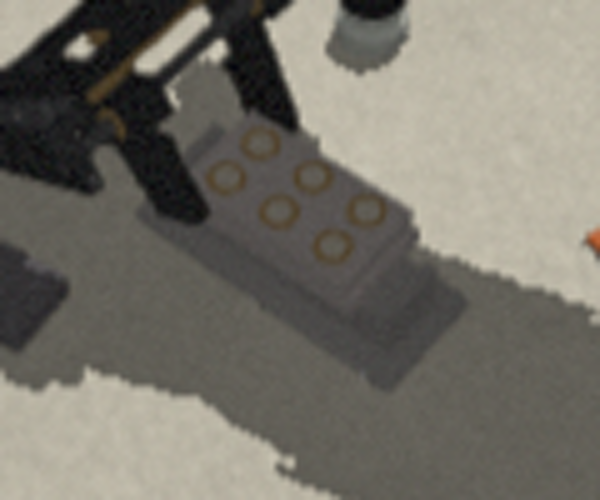

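The plate is level within 0.2°, its underside about 3.5 mm above the bar and between the lips. Final gentle descent.

```bash
python3 -m pendant '{"translation":[[-0.0003,0,0.0006],[-0.0006,0,0.0011],[-0.0008,0,0.0016],[-0.001,0,0.002],[-0.0013,0,0.0024],[-0.0015,0,0.0028],[-0.0017,0,0.0032],[-0.0017,0,0.0032]],"rotation":[[0,0,0],[0,0,0],[0,0,0],[0,0,0],[0,0,0],[0,0,0],[0,0,0],[0,0,0]]}'
python3 - <<'E'
from h import *
from plant import get_obs,snapshot
o=get_obs(); p,R=tcp_for([.5616,.1457,.028],-27.0); print(o["contact_force"],o["moment"],delta(o,p,R))
E
```

```text
t: 12.23
tcp_pos: [0.5945, 0.13, 0.0338]
tcp_rot: [0.226, 0.944, 0.057, -0.234]
contact_force: [-0.1, -0.5, -2.3]
gripper_width: 0.0495
[-0.07617625 -0.54743109 -2.31966105] [-0.22975496 -0.4108345   0.04256591] (array([-0.0002, -0.0005,  0.002 ]), array([0.0013, 0.0014, 0.0014]))
```

Not yet in contact. Continuing about 1.5–2 mm.

```bash
python3 -m pendant '{"translation":[[-0.0002,0,0.0004],[-0.0004,0,0.0008],[-0.0006,0,0.0012],[-0.0008,0,0.0015],[-0.0009,0,0.0018],[-0.0009,0,0.0018],[-0.0009,0,0.0018],[-0.0009,0,0.0018]],"rotation":[[0,0,0],[0,0,0],[0,0,0],[0,0,0],[0,0,0],[0,0,0],[0,0,0],[0,0,0]]}'
python3 - <<'E'
from h import *
from plant import get_obs,snapshot
o=get_obs(); p,R=tcp_for([.5616,.1457,.028],-27.0); print(o["contact_force"],o["moment"],delta(o,p,R))
s=snapshot("wrist"); cv2.imwrite("pics/wrist10.png",s["pixels"]); c,P,Q=platefit(s,o)
P=P@Ro.from_quat(o["tcp_rot"]).as_matrix().T+o["tcp_pos"]; M=np.c_[P[:,:2]-P[:,:2].mean(0),np.ones(len(P))]; print("world top plane",np.linalg.lstsq(M,P[:,2],rcond=None)[0])
E
```

```text
t: 12.9
tcp_pos: [0.5945, 0.13, 0.0337]
tcp_rot: [0.226, 0.944, 0.057, -0.234]
contact_force: [-3.0, -0.9, 7.8]
gripper_width: 0.0492
[-3.03910744 -0.88144793  7.76640411] [-0.11454002  0.83193428  0.11381641] (array([-0.    , -0.0005,  0.0019]), array([0.0011, 0.0009, 0.0018]))
world top plane [-9.02899951e-05  3.43689258e-03  4.85564643e-02]
```

View pics/wrist10.png

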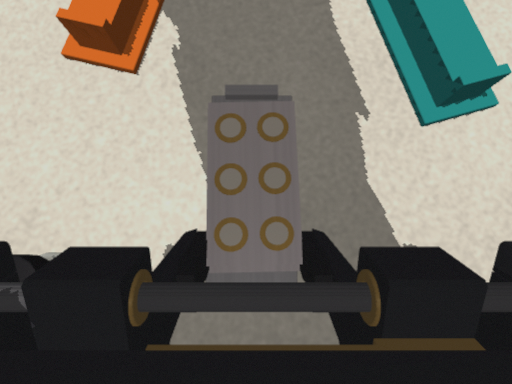

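Contact: the wrist carries +7.8 N and the plate's top is at 48.6 mm (28+20 expected), flat, with a lip visible past each end. Releasing.

```bash
python3 -m pendant '{"translation":[[0.0005,0,-0.001],[0.0005,0,-0.001],[0.0005,0,-0.001],[0.0005,0,-0.001],[0.0005,0,-0.001],[0.0005,0,-0.001],[0.0005,0,-0.001],[0.0005,0,-0.001]],"rotation":[[0,0,0],[0,0,0],[0,0,0],[0,0,0],[0,0,0],[0,0,0],[0,0,0],[0,0,0]]}' 0.15
python3 - <<'E'
from h import *
from plant import get_obs,snapshot
o=get_obs(); print(o["contact_force"],o["gripper_width"])
s=snapshot("wrist"); cv2.imwrite("pics/wrist11.png",s["pixels"]); c,P,Q=platefit(s,o)
P=P@Ro.from_quat(o["tcp_rot"]).as_matrix().T+o["tcp_pos"]; M=np.c_[P[:,:2]-P[:,:2].mean(0),np.ones(len(P))]; print("world top plane",np.linalg.lstsq(M,P[:,2],rcond=None)[0])
E
```

```text
t: 13.62
tcp_pos: [0.5944, 0.1301, 0.0329]
tcp_rot: [0.226, 0.944, 0.057, -0.234]
contact_force: [-0.2, -0.2, 0.4]
gripper_width: 0.075
[-0.21307011 -0.2143327   0.37390504] 0.07499794065673974
world top plane [0.00092331 0.00050195 0.04850195]
```

Released, with the plate flat at 48.5 mm. Retreating along the tool axis.

```bash
python3 -m pendant '{"translation":[[0,0,-0.005],[0,0,-0.015],[0,0,-0.03],[0,0,-0.05],[0,0,-0.075],[0,0,-0.1],[0,0,-0.12],[0,0,-0.13]],"rotation":[[0,0,0],[0,0,0],[0,0,0],[0,0,0],[0,0,0],[0,0,0],[0,0,0],[0,0,0]]}'
python3 - <<'E'
from h import *
from plant import get_obs,snapshot
o=get_obs(); print(o["contact_force"])
I=[];t=np.radians(-27); x=np.array([np.cos(t),np.sin(t)]); y=np.array([-x[1],x[0]])
for n,(a,b) in(("side",(175,220)),("scene",(220,180))):
    s=snapshot(n); np.savez(f"pics/{n}12.npz",**s); cv2.imwrite(f"pics/{n}12.png",s["pixels"]); I.append(cv2.resize(s["pixels"][b:b+100,a:a+120],None,fx=3.3,fy=3.3,interpolation=cv2.INTER_CUBIC))
    w=cloud(s).reshape(-1,3); q=w[:,:2]-[.5616,.1457]; X=q@x*1000; Y=q@y*1000; m=(abs(w[:,2]-.047)<.006)&(abs(X)<70)&(abs(Y)<40)
    P=w[m]; M=np.c_[X[m],Y[m],np.ones(m.sum())]; print(n,m.sum(),"X",np.percentile(X[m],[1,99]).round(1),"Y",np.percentile(Y[m],[1,99]).round(1),np.linalg.lstsq(M,P[:,2]*1000,rcond=None)[0].round(3),cv2.minAreaRect((P[:,:2]*1000).astype(np.float32)))
cv2.imwrite("pics/m12.png",np.hstack(I))
E
```

```text
t: 14.33
tcp_pos: [0.6511, 0.1014, 0.1519]
tcp_rot: [0.226, 0.945, 0.057, -0.231]
contact_force: [0.6, 0.3, -0.2]
gripper_width: 0.0755
[ 0.64790294  0.34377922 -0.21122773]
side 836 X [-46.5  44.8] Y [-25.4  25.1] [ 4.0000e-03 -1.2000e-02  4.7415e+01] ((561.3302612304688, 145.60140991210938), (52.742061614990234, 94.33183288574219), 63.2781867980957)
scene 460 X [-43.   48.6] Y [-24.1  28.2] [2.0000e-03 2.0000e-03 4.5333e+01] ((565.2950439453125, 146.47500610351562), (55.633419036865234, 93.88263702392578), 64.59770202636719)
```

View pics/m12.png

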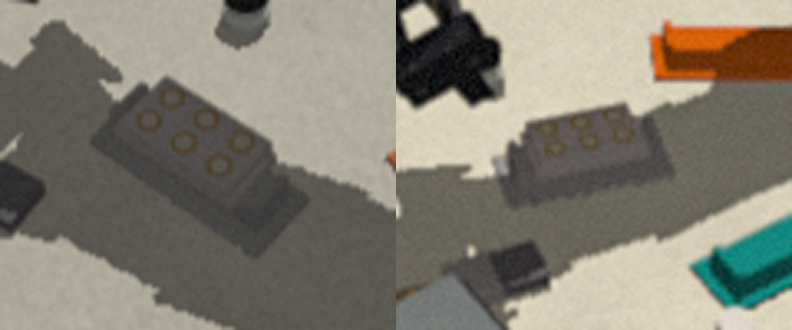

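View pics/side12.png

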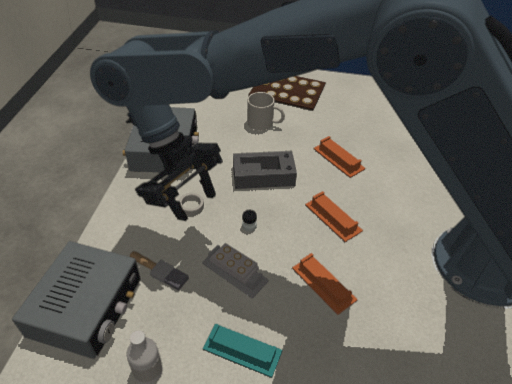

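```bash
python3 -c "
from plant import finish_job
print(finish_job())"
```

```text
the job is handed in; nothing more can be done
None
```

The plate is out of the nest and lying on the grey steel stand, and I handed the job in at about 14.4 s of the 43 s allowed. I pressed its bolt-side end until it rocked over and stayed tilted at about 28°. Then I gripped the raised end, lifted it, levelled it, set it down and backed off.

**Final checks:**
- **Placement:** the side view puts the plate's centre within 1 mm of the stand's. It is level to under 1°, face up, and lies between the two lips. At release the wrist camera read its top at 48.5 mm, against the 48 mm expected.
- **Grip:** the plate did not slip; the finger width stayed at about 49.5 mm throughout.
- **Contact:** the gripper is clear of everything, with no contact force.
- **Other things:** in the final side view the jar, tape, brush, mug, bottle and look-alike stands appear where they started. I compared these by eye, not by measurement.

**What disagreed:**
- **Press force:** the wrist force reached about 55 N, because the finger kept pushing after the plate had bottomed out. The limit is 120 N. The 40 N limit is for the arm and gripper body, and only the fingertips were pressing.
- **Camera offset:** the scene camera put the plate about 4 mm further out in x and 2–3 mm lower than the side camera. It had shown a similar offset for the bare stand and nest, so I took it as calibration error.

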